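# Couple a tow coupler to a ball stand and latch it

## Task

Set the blue tow coupler on the steel ball of the bench stand and press it fully home, then press its red-tipped latch lever right down so the coupler is locked on, and let go. The ball's height has not been measured, so feel for it, and work gently: never let the coupler bear on the stand with more than 50 N, whether you push on it or on its lever. Leave the tools and parts lying around where they are.

Things in the scene. Friction and masses are not known exactly. Their poses are not given: they have to be found in the camera images.
- stand: grey round pedestal bolted down, foot 112 mm across. Origin: centre of its underside, z up. Its clamped column carries a dark round table, 140 mm across, with a polished steel ball stud (ball 32 mm across, centre 30 mm above the table's top, neck 18 mm). Table top 68 to 93 mm above the origin, stud up to 4 mm off the origin along the stand's x, either way: not measured, feel or look. It does not give.
- stand_collar (a point): middle of the pedestal's dark clamp collar (54 mm across), 50 mm above the stand's origin, below the table
- coupler: loose blue tow coupler, about 0.6 kg, upright on the worktop. Origin: centre of its underside on the socket's axis; z up, x along its tongue. Foot 65 mm across, 14 high; above it an eight-sided head 52 mm across flats up to 62 mm (flats face +-x, +-y: grasp across +-y); tongue 34 wide, 20 high, to x = +86 mm, with the lever above it. Not tracked while held.
- socket (a point): coupler's origin, centre of the socket mouth. Socket from below: mouth 52 mm wide, narrowing to a 35 mm bore 14 mm up (catches errors of about 6 mm). Two spring detents meet the ball about 20 mm above home and take about 6 to 18 N downward, weight included, to pass, more if off centre. Fully home its flat underside lies flush on the stand's table, a hard stop; any yaw will do
- head (a point): point on the socket's axis 44 mm above the coupler's underside, in the middle of the head's grip flats
- lever_pad (a point): top of the red round bar (12 mm thick, 24 mm wide) at the lever's end, where to press. Raised: 56 mm from the socket's axis along the coupler's x, 73 mm above its underside; fully down: 74 mm and 48 mm; it moves along an arc between
- latch (a joint): latch lever, rad: 0 raised 43 degrees (starts at 0 to 0.12), 0.75 fully down (hard stop) along the tongue; about 4 to 12 N on the tip moves it and it stays where left. It drives a pawl under the ball; if the ball is not home the pawl meets it and the lever stops short, and with the lever down the ball cannot enter
- seat_pin (a joint): green indicator pin in the middle of the head's top, m: 0 with nothing in the socket, rises 0.008 when the ball is fully home; weak spring
- threadlock: bystander: threadlocker bottle, red body with white pointed cap, 34x32x98, standing (mm), origin in the middle of its underside
- marker: bystander: marker pen, 15 thick, 130 long, lying (mm), origin in the middle of its underside
- tape_roll: bystander: roll of yellow tape, 92 across, 19 high, lying flat (mm), origin in the middle of its underside
- tape_measure: bystander: yellow tape measure, 36x80x62, standing (mm), origin in the middle of its underside
- spanner: bystander: open-ended spanner, 30x137x8, lying flat (mm), origin in the middle of its underside
- cup_grey: bystander: turned grey-brown metal cup, 36 across, 43 high, standing (mm), origin in the middle of its underside
- cup_white: bystander: turned light aluminium cup, 36 across, 43 high, standing (mm), origin in the middle of its underside

How it is judged:
By the outcome, as a careful person would: the job done as asked, in the order asked, and still so for the second after the job is handed in, with the robot touching nothing.
It also fails if it takes over 66 s, if anything falls off the work surface, if the arm or the gripper's body presses on something with over 40 N, if the wrist force passes 120 N, or if a joint passes its speed limit or range.

## Robot

A 7-joint arm with a two-finger parallel gripper is mounted at the origin on a cart in front of the work surface, level with it; the furniture and walls round the work are solid. World frame = base frame: x ahead of the robot, y to its left, z up, the work surface at z = 0. Lengths are in mm, angles in rad, forces in N, time in s.
With the tool pointing down it reaches from about 400 to 875 mm from the base axis. Payload 6.5 kg.
Tool frame: the origin (TCP) lies midway between the tips of the shut fingers; the grasp point (between the pads) lies arm.pinch_z behind it (arm.pinch_z is the distance from the TCP to the grasp point, in mm); z points along the fingers, y is the direction in which the jaws open and shut (so a half turn about z gives the same grasp; the last joint's range is limited). The gripper opens to 85 mm and grips with 20 to 120 N. Pads are 22 mm wide; open, the fingers measure 114 mm over their backs; the gripper's body (76 mm by 85 mm) begins 54 mm behind the grasp point. The pads swing forward as they close: fully open they stand 13 mm farther back than shut.
Start: joints at [1.147, 0.536, -0.004, 1.538, 0.003, 1.067, -0.071], TCP at [227.635, -608.829, 231.29] pointing down, gripper open.
Joint ranges: [-2.7, 2.7], [-0.37, 2.16], [-1.27, 1.26], [0.24, 2.4], [-1.31, 4.45], [0.19, 1.91], [-2.76, 2.76]. Speed limits (rad/s): [2.39, 2.39, 3.14, 3.14, 3.14, 3.14, 3.14].

## Interface

Orientations are given as a unit quaternion [w, x, y, z].
In Python, from plant import arm gives the robot as it stands.
- The arm moves only by the shell command python3 -m pendant 'ROWS' [OPENING]. ROWS is JSON, a list of rows, each a list of 4 numbers: the shift along the tool's x, y, z in cm, then the turn about the tool's z in rad. A call has 1 to 8 rows; each row is the pose to reach, as a shift and turn from the pose commanded when the call began, along the tool's axes at that moment; what a row does not reach only later rows make up. A row lasts 1/12 s, in which the tool goes at most 41.7 mm and 7.16 degrees, less where a joint would pass 70% of its speed; a pose out of reach is approached as far as the arm can. A call with a gripper value outside its range is refused whole. OPENING is the closure, from -1 (fully open) to 1 (shut), set as the call begins (- or left out, the last holds). The fingers move at their own pace and stop on an object; the grip force is fixed at half the most. Time passes only in rows, so rows that repeat a pose let the fingers close. It gives the time, the measured TCP pose, the force and the opening at its end, in the units of the state.
- arm.get_obs(): the state, without advancing time (a new reading comes with each control period).
- arm.read_camera(name): name is "scene" or "top" or "wrist"; returns a dict with "image" (420x560x3 uint8, red, green, blue), "fx", "fy", "cx", "cy" (pixels), "cam_to_world" (4x4, takes a point from camera to world coordinates); the wrist camera has in their place "tool_from_camera" (4x4, takes a point from camera to tool coordinates, whose origin is the TCP and whose axes are the flange's). Camera axes: x right, y down, z forward; pixel columns grow to the right and rows downward; lengths in mm; the calibration is good to about 2 mm. A picture is of the moment at which its call begins: read the wrist's pose just before it. There is no depth.
- arm.sign_off(): hands the job in, once; it reports no verdict.
The state is a dict: "clock": time; "joints": joint angles; "dq": joint speeds; "joint_torque": joint torques, N m; "position": TCP position; "ee_rot": TCP orientation; "ft_force": force on the tool from outside, world axes, zero at the start; "moment": the same for the moment, N m; "opening": finger opening in mm.
Only numpy, scipy, OpenCV 4.12 (cv2) and the standard library are available. Lean on these libraries where they do the work, as an engineer would, in place of code of your own. Each camera call takes 0.05 s, during which the arm holds its last target.

## Working session

There is one attempt and no reset: what is moved stays moved. The work goes in short steps, Python scripts to look and compute and a shell command to move; the robot and the scene stay as the last step left them, time stands still between calls to the robot, and variables do not carry over. Pictures are saved under pics/ and viewed, and the job is handed in when it is done.

```bash
mkdir -p pics; ls
python3 - <<'E'
from plant import arm
import cv2
o=arm.get_obs();print(o, arm.pinch_z)
for n in("scene","top","wrist"):
    c=arm.read_camera(n);cv2.imwrite(f"pics/{n}0.png",c["image"][:,:,::-1])
    print(n,{k:v for k,v in c.items() if k!="image"})
E
```

```text
pics
{'clock': 0.0, 'joints': array([ 1.14680408,  0.53720645, -0.00441812,  1.53886865,  0.00258277,
        1.0673118 , -0.07120518]), 'dq': array([-2.67882027e-04, -9.81627481e-04, -5.55001801e-04, -6.95182377e-04,
       -1.99433829e-04, -3.80115132e-05,  2.46269183e-04]), 'joint_torque': array([ 5.69768981e-04, -5.83417904e+01,  1.04900301e+00, -2.59103930e+01,
        1.22880482e-02,  9.57117387e-03, -9.04084573e-06]), 'position': array([ 227.3857737 , -608.24722552,  230.3889318 ]), 'ee_rot': array([-8.66551717e-04,  9.84036696e-01,  1.77963425e-01, -2.20923969e-04]), 'ft_force': array([ 0.2600352 ,  0.37511444, -0.37778787]), 'moment': array([-0.01943018,  0.0590932 , -0.01406728]), 'opening': 85.53773804796315} 18.700000000000003
scene {'fx': 439.3078129938464, 'fy': 439.3078129938464, 'cx': 274.35448170781905, 'cy': 204.28465526730972, 'cam_to_world': array([[ 7.13392133e-01, -5.08551458e-01,  4.82127659e-01,
         1.45138928e+02],
       [-7.00671045e-01, -5.28914837e-01,  4.78862383e-01,
        -2.04995013e+02],
       [ 1.14783090e-02, -6.79429547e-01, -7.33650965e-0
[... 350 characters left out ...]
3.71258486e-02, -9.85709357e-03,
         2.00297409e+02],
       [ 2.15298308e-03, -2.02078036e-01, -9.79367057e-01,
         9.18885618e+02],
       [ 0.00000000e+00,  0.00000000e+00,  0.00000000e+00,
         1.00000000e+00]])}
wrist {'fx': 317.5212311253157, 'fy': 317.5212311253157, 'cx': 277.8366536814838, 'cy': 208.80651698015495, 'tool_from_camera': array([[ 1.54819944e-03, -9.46164336e-01, -3.23682949e-01,
         8.26578210e+01],
       [ 9.99998709e-01,  1.32567021e-03,  9.07973573e-04,
        -1.16415984e+00],
       [-4.29995370e-04, -3.23683937e-01,  9.46165167e-01,
        -1.42093637e+02],
       [ 0.00000000e+00,  0.00000000e+00,  0.00000000e+00,
         1.00000000e+00]])}
```

View pics/scene0.png

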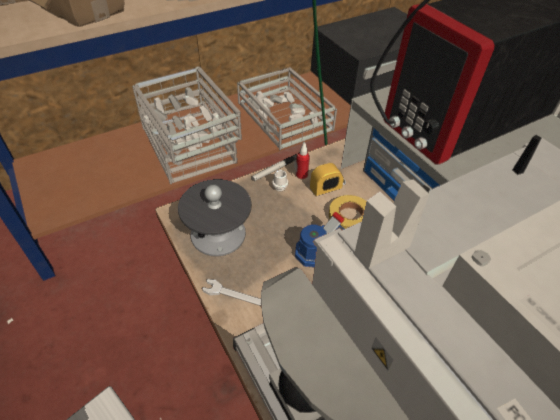

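View pics/top0.png

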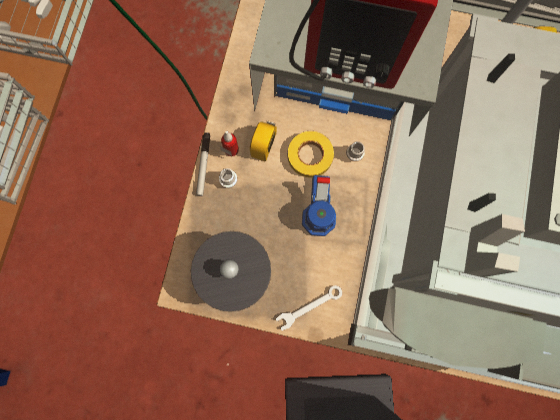

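View pics/wrist0.png

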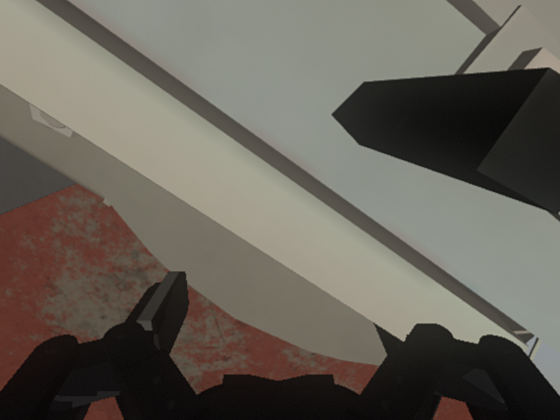

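The overviews show the coupler at top (320,213) with its red lever tip at (323,180), and the ball at top (229,270) / scene (212,193). I'll zoom in to get accurate pixels.

```bash
cat > h.py <<'E'
import numpy as np, cv2
from scipy.spatial.transform import Rotation as R
def ray(K,T,p):
    d=np.array([(p[0]-K[2])/K[0],(p[1]-K[3])/K[1],1.]);d=T[:3,:3]@d
    return T[:3,3],d/np.linalg.norm(d)
def KT(c,obs=None):
    K=[c[k] for k in("fx","fy","cx","cy")]
    if "cam_to_world" in c: return K,c["cam_to_world"]
    T=np.eye(4);q=obs["ee_rot"];T[:3,:3]=R.from_quat([q[1],q[2],q[3],q[0]]).as_matrix();T[:3,3]=obs["position"]
    return K,T@c["tool_from_camera"]
def tri(rays):
    A=np.zeros((3,3));b=np.zeros(3)
    for o,d in rays:
        P=np.eye(3)-np.outer(d,d);A+=P;b+=P@o
    x=np.linalg.solve(A,b);return x,[np.linalg.norm((np.eye(3)-np.outer(d,d))@(x-o)) for o,d in rays]
def atz(r,z): o,d=r;return o+d*(z-o[2])/d[2]
def toolaxes(obs):
    q=obs["ee_rot"];return R.from_quat([q[1],q[2],q[3],q[0]]).as_matrix()
E
python3 - <<'E'
import cv2
t=cv2.imread("pics/top0.png");s=cv2.imread("pics/scene0.png")
a=cv2.resize(t[160:250,280:370],None,fx=4,fy=4,interpolation=2)
b=cv2.resize(t[225:315,185:275],None,fx=4,fy=4,interpolation=2)
cv2.imwrite("pics/z1.png",cv2.hconcat([a,b]))
a=cv2.resize(s[195:285,280:370],None,fx=4,fy=4,interpolation=2)
b=cv2.resize(s[170:260,170:260],None,fx=4,fy=4,interpolation=2)
cv2.imwrite("pics/z2.png",cv2.hconcat([a,b]))
E
```

```text
(no output)
```

View pics/z1.png

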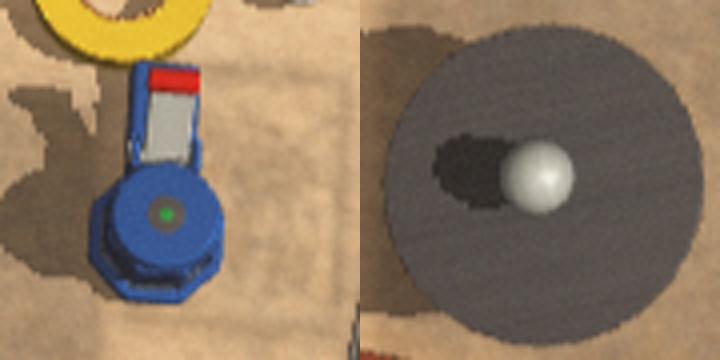

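View pics/z2.png

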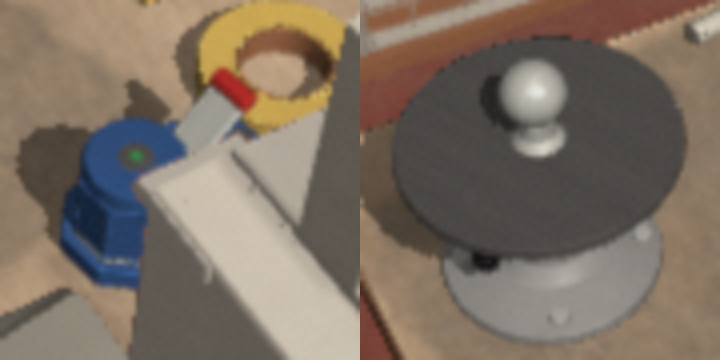

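Run:
```python
from plant import arm; from h import *
# no new camera time: calibration via one call each
T,S=arm.read_camera("top"),arm.read_camera("scene")
import pickle;pickle.dump((KT(T),KT(S)),open("cal.pkl","wb"))
for n,a,b in [("pin",(321.1,213.1),(313.6,233.4)),("ball",(229.1,268.7),(212.9,192.7)),("red",(323.2,179.7),(338.1,216.6))]:
    ra,rb=ray(*KT(T),a),ray(*KT(S),b);print(n,*tri([ra,rb]),atz(ra,62))
ra=[ray(*KT(T),((x-360)/4+185-.4,y/4+225-.4)) for x,y in((385,184),(703,184),(545,24),(545,344))]
for z in(68,80,93):print(z,[atz(r,z)[:2].round(1) for r in ra])
# others
for n,p,z in [("roll",(311,153),19),("meas",(264,140),62),("bottle",(230,143),60),("cupw",(228,178),43),("cupg",(356,151),43),("sp1",(334,292),8),("sp2",(284,322),8),("edge",(362,325),0),("edge2",(385,130),0)]:
    print(n,atz(ray(*KT(T),p),z).round())
```

```text
pin [569.9569133  111.04985673  59.5103628 ] [np.float64(0.13841408369795846), np.float64(0.13841408369796848)] [569.56161915 111.22348615  62.        ]
ball [468.33082169 277.37518114 118.65210725] [np.float64(0.07881000092969936), np.float64(0.07881000092961386)] [473.63288876 282.78703959  62.        ]
red [632.60434664 103.96629108  63.84755635] [np.float64(0.16803219848249815), np.float64(0.1680321984823973)] [633.25768756 103.65103582  62.        ]
68 [array([472.3, 350.6]), array([466.9, 208.6]), array([542.1, 277.8]), array([399.5, 280.4])]
80 [array([471.2, 348.5]), array([465.9, 208.4]), array([540. , 276.7]), array([399.4, 279.3])]
93 [array([470. , 346.2]), array([464.7, 208.3]), array([537.7, 275.5]), array([399.3, 278.1])]
roll [701. 120.  19.]
meas [716. 212.  62.]
bottle [713. 277.  60.]
cupw [649. 284.  43.]
cupg [694.  35.  43.]
sp1 [427.  90.   8.]
sp2 [375. 187.   8.]
edge [364.  40.   0.]
edge2 [751. -36.   0.]
```

Run:
```python
import cv2
t=cv2.imread("pics/top0.png");s=cv2.imread("pics/scene0.png")
cv2.imwrite("pics/z3.png",cv2.resize(t[150:370,340:560],None,fx=2.7,fy=2.7,interpolation=2))
cv2.imwrite("pics/z4.png",cv2.resize(s[160:420,230:560],None,fx=2.2,fy=2.2,interpolation=2))
```

```text
(no output)
```

View pics/z3.png

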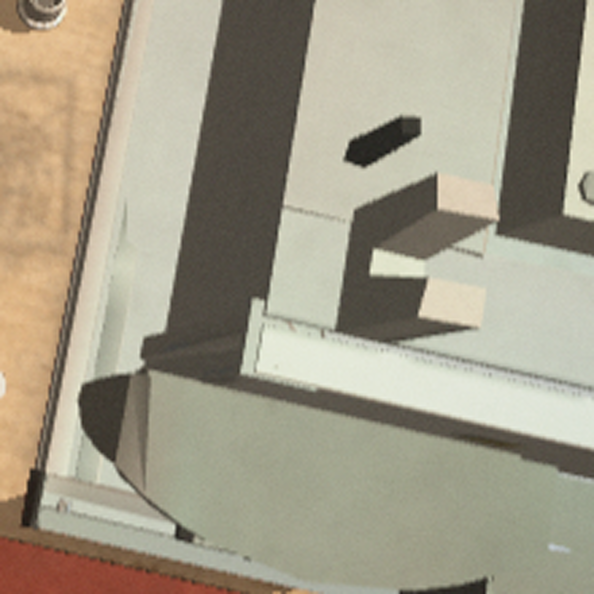

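View pics/z4.png

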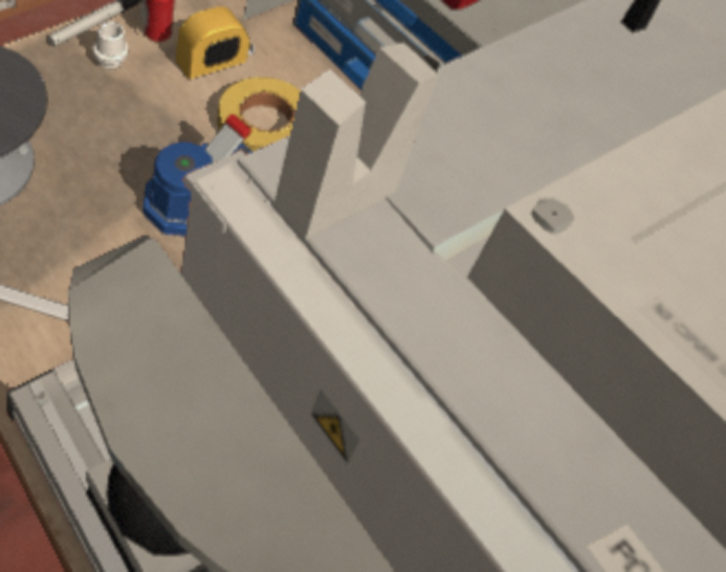

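Run:
```python
from h import *; import pickle
T,S=pickle.load(open("cal.pkl","rb"))
for n,a,b in [("beam",(434.4,263),(316.4,241)),("prong",(501.9,214.8),(405,179.5)),("prong2",(497,253),(376,192.5)),("black",(491,194),(513,170)),("knob",(558,219),(480,257)),("diskL",(395,294),(262,283))]:
    print(n,*tri([ray(*T,a),ray(*S,b)]))
```

```text
beam [439.2955106   -8.92498771 269.49371989] [np.float64(14.948449819847324), np.float64(14.948449819847397)]
prong [492.42207803 -64.1995924  376.13815715] [np.float64(3.8966743024080093), np.float64(3.896674302408026)]
prong2 [449.6289899  -53.9279874  377.57863938] [np.float64(1.4659853638422273), np.float64(1.4659853638421319)]
black [ 548.34425956 -105.71765391  368.6732627 ] [np.float64(45.333149496390035), np.float64(45.33314949639012)]
knob [ 497.00083795 -163.70770313  326.08227983] [np.float64(0.7940508637446307), np.float64(0.7940508637447546)]
diskL [393.16448391  30.59261666 183.66462745] [np.float64(24.14787793620498), np.float64(24.147877936205024)]
```

The furniture between the start pose and the work stands up to about 378 mm high. I'll go up first, then over it.

```bash
python3 -m pendant '[[0,0,-4,0],[0,0,-8,0],[0,0,-12,0],[0,0,-16,0],[0,0,-20,0],[0,0,-24,0],[0,0,-27,0],[0,0,-27,0]]'
python3 - <<'E'
from plant import arm; from h import *
o=arm.get_obs();print(o["joints"],toolaxes(o).round(3))
c=arm.read_camera("wrist");cv2.imwrite("pics/w1.png",c["image"][:,:,::-1])
E
```

```text
clock: 0.92
position: [228.2, -610.3, 509.0]
ee_rot: [0.006, 0.984, 0.178, 0.001]
ft_force: [-0.3, -0.7, 0.7]
opening: 85.4
[ 1.13363461  0.4101472   0.01674483  1.08601943 -0.00657953  1.63382366
 -0.06460834] [[ 0.937  0.35   0.005]
 [ 0.35  -0.937 -0.011]
 [ 0.001  0.012 -1.   ]]
```

View pics/w1.png

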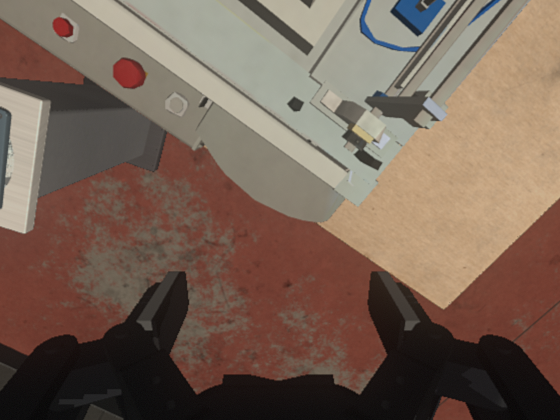

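```bash
python3 -m pendant '[[2.4,-2.3,0,-0.115],[4.8,-4.6,0,-0.23],[7.2,-6.9,0,-0.345],[9.6,-9.2,0,-0.46],[12,-11.5,0,-0.575],[14.4,-13.8,0,-0.69],[16.8,-16.1,0,-0.805],[19.2,-18.4,0,-0.92]]'
cat > rel.py <<'E'
import sys; from plant import arm; from h import *
x,y,z,yaw=map(float,sys.argv[1:5]); o=arm.get_obs(); M=toolaxes(o)
cur=np.arctan2(M[1,0],M[0,0]); d=M.T@(np.array([x,y,z])-o["position"])
t=-((np.radians(yaw)-cur+np.pi)%(2*np.pi)-np.pi)
print("pos",o["position"].round(1),"z-axis",M[:,2].round(3),"yaw",np.degrees(cur).round(1),"F",o["ft_force"].round(1),"open",round(o["opening"],1))
print("rel cm",(d/10).round(2),"turn",round(t,3),"q",o["joints"].round(2),o["clock"])
E
python3 rel.py 570 111 500 173.6
```

```text
clock: 1.63
position: [343.1, -367.3, 500.1]
ee_rot: [-0.001, 0.801, 0.599, -0.0]
ft_force: [1.1, -0.0, -0.3]
opening: 85.1
pos [ 343.1 -367.3  500.1] z-axis [-0.002  0.001 -1.   ] yaw 73.5 F [ 1.1 -0.  -0.3] open 85.1
rel cm [5.23e+01 8.21e+00 3.00e-02] turn -1.746 q [ 0.95  0.12 -0.25  1.48  0.03  1.54  0.41] 1.6333
```

```bash
python3 -m pendant '[[3.5,0.5,0,-0.12],[7,1,0,-0.24],[10.5,1.6,0,-0.36],[14,2.1,0,-0.48],[17.5,2.6,0,-0.6],[21,3.2,0,-0.72],[24.5,3.7,0,-0.84],[28,4.2,0,-0.96]]'; python3 rel.py 570 111 450 173.6
```

```text
clock: 2.3
position: [464.0, -111.6, 500.2]
ee_rot: [-0.001, 0.434, 0.901, -0.0]
ft_force: [0.7, 0.7, 0.6]
opening: 85.3
pos [ 464.  -111.6  500.2] z-axis [-0.002  0.    -1.   ] yaw 128.6 F [0.7 0.7 0.6] open 85.3
rel cm [10.8  22.17  5.01] turn -0.786 q [ 0.65  0.09 -0.55  1.52  0.05  1.54  0.77] 2.3
```

```bash
python3 -m pendant '[[1.4,3,0,-0.1],[2.8,6,0,-0.2],[4.2,9,0,-0.3],[5.6,12,0,-0.4],[7.1,15,1,-0.5],[8.5,18,4,-0.6],[9.8,20.5,7,-0.7],[10.3,21,10,-0.75]]';  python3 -m pendant '[[0,0,0,0],[0,0,0,0]]'
python3 rel.py 570 111 300 173.6
python3 - <<'E'
from plant import arm; from h import *; import pickle
o=arm.get_obs();c=arm.read_camera("wrist");cv2.imwrite("pics/w2.png",c["image"][:,:,::-1]);pickle.dump(KT(c,o),open("w2.pkl","wb"))
E
```

```text
clock: 2.97
position: [565.5, 102.5, 399.1]
ee_rot: [-0.0, 0.072, 0.997, 0.002]
ft_force: [-1.1, 0.7, -0.9]
opening: 85.3
clock: 3.13
position: [564.2, 97.1, 399.5]
ee_rot: [-0.002, 0.077, 0.997, -0.001]
ft_force: [-0.3, -0.8, 0.6]
opening: 85.7
pos [564.2  97.1 399.5] z-axis [-0.005 -0.001 -1.   ] yaw 171.2 F [-0.3 -0.8  0.6] open 85.7
rel cm [-0.41  1.48  9.94] turn -0.042 q [ 0.32  0.37 -0.77  1.48  0.25  1.4   0.96] 3.1333
```

View pics/w2.png

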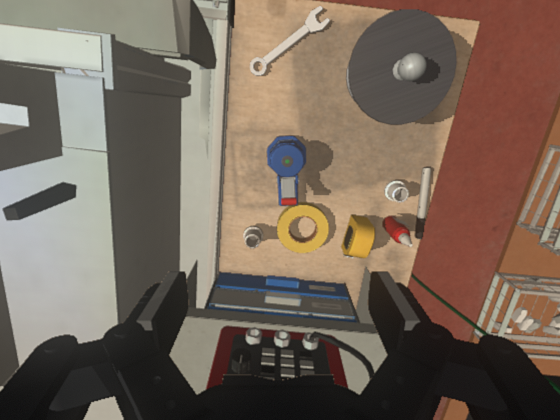

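```bash
python3 -m pendant '[[-0.4,1.5,2.5,-0.04],[-0.4,1.5,5,-0.04],[-0.4,1.5,7.5,-0.04],[-0.4,1.5,10,-0.04],[-0.4,1.5,11,-0.04],[-0.4,1.5,11,-0.04],[-0.4,1.5,11,-0.04]]'
python3 rel.py 570 111 250 173.6
python3 - <<'E'
from plant import arm; from h import *; import pickle
o=arm.get_obs();c=arm.read_camera("wrist");cv2.imwrite("pics/w3.png",c["image"][:,:,::-1]);pickle.dump(KT(c,o),open("w3.pkl","wb"))
a=cv2.imread("pics/w2.png");b=c["image"][:,:,::-1]
cv2.imwrite("pics/z5.png",cv2.hconcat([cv2.resize(a[130:220,250:340],None,fx=4,fy=4,interpolation=2),cv2.resize(a[10:100,365:455],None,fx=4,fy=4,interpolation=2)]))
E
```

```text
clock: 3.77
position: [572.6, 111.1, 293.1]
ee_rot: [0.001, 0.058, 0.998, 0.0]
ft_force: [0.9, -0.5, 0.9]
opening: 85.5
pos [572.6 111.1 293.1] z-axis [ 0.002  0.    -1.   ] yaw 173.4 F [ 0.9 -0.5  0.9] open 85.5
rel cm [ 0.27 -0.05  4.31] turn -0.004 q [ 0.28  0.46 -0.75  1.62  0.33  1.19  0.91] 3.7667
```

View pics/w3.png

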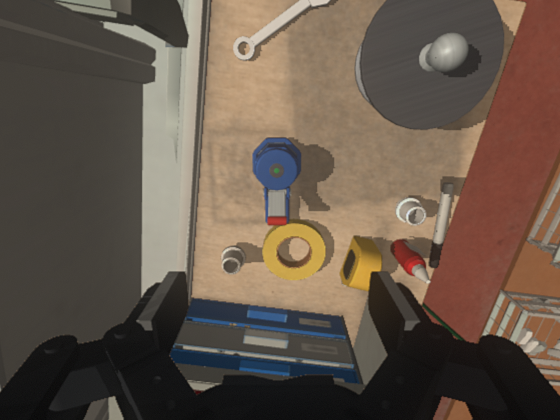

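View pics/z5.png

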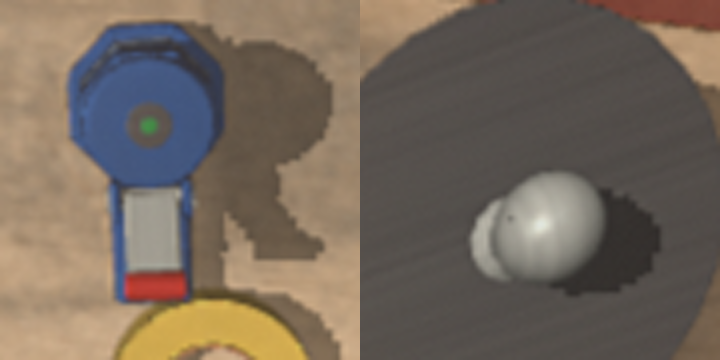

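Run:
```python
from h import *; import pickle
T,S=pickle.load(open("cal.pkl","rb"));W2=pickle.load(open("w2.pkl","rb"));W3=pickle.load(open("w3.pkl","rb"))
b=cv2.imread("pics/w3.png")
cv2.imwrite("pics/z6.png",cv2.hconcat([cv2.resize(b[130:230,230:330],None,fx=3.8,fy=3.8,interpolation=2),cv2.resize(b[5:105,395:495],None,fx=3.8,fy=3.8,interpolation=2)]))
pin2=(250+148/4-.4,130+125/4-.4);ball2=(365+(548-360)/4-.4,10+226/4-.4);red2=(250+156/4-.4,130+285/4-.4)
for n,t,s,w2 in [("pin",(321.1,213.1),(313.6,233.4),pin2),("ball",(229.1,268.7),(212.9,192.7),ball2),("red",(323.2,179.7),(338.1,216.6),red2)]:
    print(n,*tri([ray(*T,t),ray(*S,s),ray(*W2,w2)]), tri([ray(*T,t),ray(*W2,w2)])[0],tri([ray(*S,s),ray(*W2,w2)])[0])
```

```text
pin [568.71614524 110.53759398  60.85435141] [np.float64(1.2091136300348853), np.float64(0.22590600198224153), np.float64(1.3377321335138561)] [569.50419705 110.35274242  56.22938553] [567.40154221 109.79495359  62.71745355]
ball [466.97338418 276.67831606 120.54934795] [np.float64(1.3257079340002507), np.float64(0.7682113028596727), np.float64(1.6395064709994769)] [466.68895908 276.30539351 123.51839404] [465.92336245 275.37714271 122.26638497]
red [631.4099503  103.90927695  64.52754038] [np.float64(1.1029752759472629), np.float64(0.5035490058429), np.float64(1.5371861852219415)] [633.03725152 103.65310553  58.2660864 ] [630.1120121  103.55977339  65.85558063]
```

View pics/z6.png

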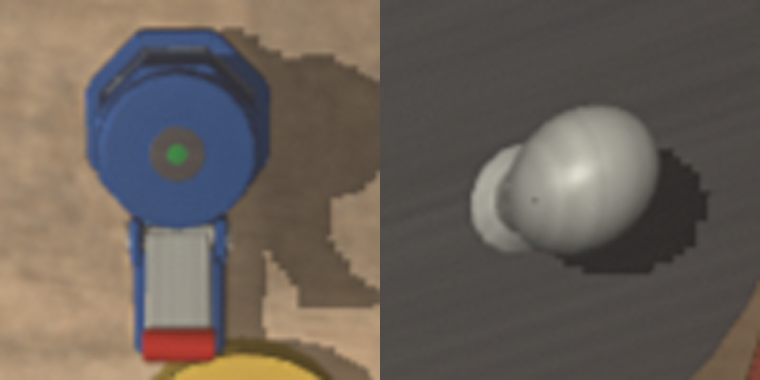

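Run:
```python
from h import *; import pickle
W2=pickle.load(open("w2.pkl","rb"));W3=pickle.load(open("w3.pkl","rb"))
pin2=(250+148/4-.4,130+125/4-.4);ball2=(365+(548-360)/4-.4,10+226/4-.4)
pin3=(230+177/3.8-.4,130+155/3.8-.4);ball3=(395+(587-380)/3.8-.4,5+182/3.8-.4);red3=(230+179/3.8-.4,130+345/3.8-.4);red2=(250+156/4-.4,130+285/4-.4)
for w,p,b,r in((W2,pin2,ball2,red2),(W3,pin3,ball3,red3)):print(atz(ray(*w,p),62),atz(ray(*w,b),119),atz(ray(*w,r),67))
print(tri([ray(*W2,pin2),ray(*W3,pin3)])[0],tri([ray(*W2,ball2),ray(*W3,ball3)])[0])
```

```text
[567.23867845 110.06908165  62.        ] [465.28137237 277.47657492 119.        ] [629.04593571 104.16264479  67.        ]
[567.69072429 110.47006434  62.        ] [466.25045199 279.23634332 119.        ] [629.32800953 103.97665185  67.        ]
[567.11193885 110.29821963  63.79588807] [466.42917059 272.83858865 131.35373939]
```

```bash
python3 rel.py 568 110.4 24 174; python3 -m pendant '[[0.4,0,3,-0.01],[0.4,0,6.5,-0.01],[0.4,0,10,-0.01],[0.4,0,13.5,-0.01],[0.4,0,16,-0.01],[0.4,0,17,-0.01],[0.4,0,17,-0.01]]' -1; python3 rel.py 568 110.4 24 174;  python3 - <<'E'
from plant import arm; from h import *; import pickle
o=arm.get_obs();c=arm.read_camera("wrist");cv2.imwrite("pics/w4.png",c["image"][:,:,::-1]);pickle.dump(KT(c,o),open("w4.pkl","wb"))
E
```

```text
pos [572.9 111.6 293.6] z-axis [ 0.003  0.    -1.   ] yaw 173.4 F [-0.2  0.6 -0.6] open 85.2
rel cm [ 0.56 -0.2  26.96] turn -0.011 q [ 0.28  0.46 -0.75  1.62  0.33  1.19  0.91] 3.8167
clock: 4.4
position: [567.6, 111.9, 120.7]
ee_rot: [-0.001, 0.052, 0.999, -0.0]
ft_force: [-0.4, 0.3, 0.3]
opening: 85.1
pos [567.6 111.9 120.7] z-axis [-0.001 -0.    -1.   ] yaw 174.0 F [-0.4  0.3  0.3] open 85.1
rel cm [-0.07 -0.14  9.67] turn 0.0 q [ 0.2   0.65 -0.65  1.79  0.5   0.88  0.79] 4.4
```

View pics/w4.png

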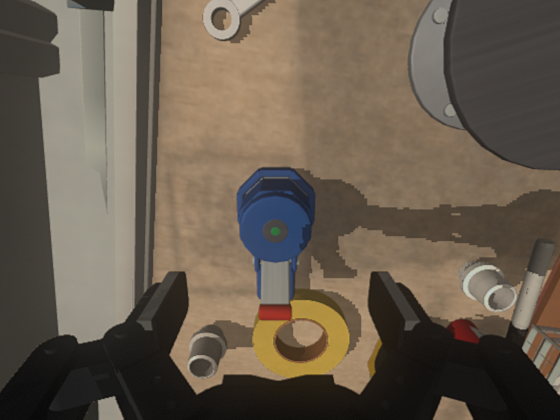

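```bash
python3 - <<'E'
from h import *; import pickle
W4=pickle.load(open("w4.pkl","rb"));W3=pickle.load(open("w3.pkl","rb"))
print(atz(ray(*W4,(275.2,231)),62),atz(ray(*W4,(275.2,312)),67),tri([ray(*W4,(275.2,231)),ray(*W3,(276.2,170.4))]))
E
python3 -m pendant '[[0,-0.1,2,0],[0,-0.1,4,0],[0,-0.1,6,0],[0,-0.1,8,0],[0,-0.1,9.2,0],[0,-0.1,9.6,0],[0,-0.1,9.6,0]]' -1; python3 rel.py 568 110.4 24 174;  python3 - <<'E'
from plant import arm; from h import *; import pickle
o=arm.get_obs();c=arm.read_camera("wrist");cv2.imwrite("pics/w5.png",c["image"][:,:,::-1])
E
```

```text
[567.50645594 110.78878631  62.        ] [629.33690199 104.28818205  67.        ] (array([567.96085642, 110.5946263 ,  60.87618654]), [np.float64(0.13535734938172686), np.float64(0.13535734938170346)])
clock: 5.03
position: [568.4, 111.4, 26.1]
ee_rot: [0.001, 0.052, 0.999, 0.0]
ft_force: [0.0, -0.4, 0.6]
opening: 85.6
pos [568.4 111.4  26.1] z-axis [ 0.001  0.    -1.   ] yaw 174.0 F [ 0.  -0.4  0.6] open 85.6
rel cm [ 0.03 -0.11  0.21] turn 0.001 q [ 0.14  0.79 -0.56  1.82  0.61  0.72  0.7 ] 5.0333
```

View pics/w5.png

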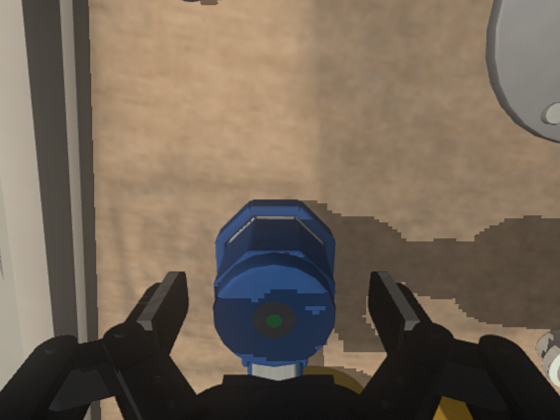

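The fingers straddle the head and the green pin at (274,321) sits midway between them. Closing.

```bash
python3 -m pendant '[[0,-0.1,0,0],[0,-0.1,0,0],[0,-0.1,0,0],[0,-0.1,0,0],[0,-0.1,0,0],[0,-0.1,0,0],[0,-0.1,0,0],[0,-0.1,0,0]]' 1; python3 rel.py 568 110.4 24 174
```

```text
clock: 5.75
position: [568.2, 110.1, 26.5]
ee_rot: [0.001, 0.052, 0.999, -0.0]
ft_force: [-1.7, -1.5, 7.2]
opening: 50.9
pos [568.2 110.1  26.5] z-axis [ 0.001 -0.    -1.   ] yaw 174.0 F [-1.7 -1.5  7.2] open 50.9
rel cm [0.02 0.03 0.25] turn 0.0 q [ 0.14  0.78 -0.56  1.82  0.61  0.72  0.71] 5.75
```

```bash
python3 -m pendant '[[0,0,-1,0],[0,0,-3,0],[0,0,-6,0],[0,0,-9,0],[0,0,-12,0],[0,0,-15,0],[0,0,-17,0],[0,0,-18,0]]'; python3 rel.py 467 277.5 210 174
```

```text
clock: 6.42
position: [568.0, 110.6, 208.3]
ee_rot: [0.001, 0.052, 0.999, 0.0]
ft_force: [0.3, 0.4, -6.5]
opening: 50.6
pos [568.  110.6 208.3] z-axis [ 0.003  0.    -1.   ] yaw 174.1 F [ 0.3  0.4 -6.5] open 50.6
rel cm [11.77 15.55 -0.19] turn 0.001 q [ 0.25  0.54 -0.72  1.73  0.41  1.03  0.86] 6.4167
```

Run:
```python
from plant import arm; from h import *; import pickle
o=arm.get_obs();print(o["ft_force"],o["moment"])
for n in ("top","scene","wrist"):
    c=arm.read_camera(n);cv2.imwrite(f"pics/{n}6.png",c["image"][:,:,::-1])
a=cv2.imread("pics/top6.png")[150:330,180:380];b=cv2.imread("pics/wrist6.png")
cv2.imwrite("pics/m6.png",cv2.hconcat([cv2.resize(a,(400,360)),cv2.resize(b,(400,360))]))
```

```text
[ 0.31243788  0.38346886 -6.4513878 ] [0.09622153 0.01873344 0.01089924]
```

View pics/m6.png

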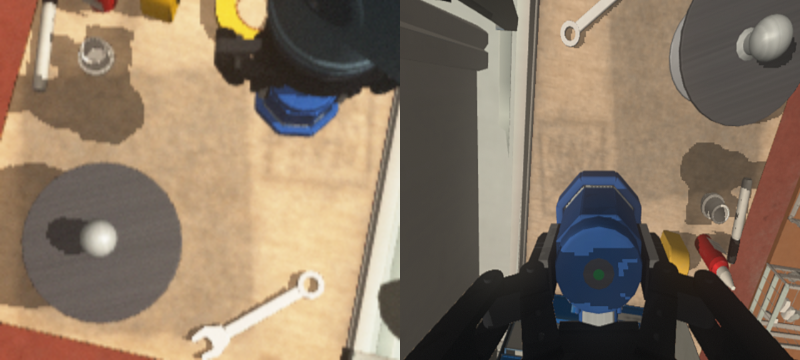

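```bash
python3 -m pendant '[[0.7,3,0,0],[1.4,6,0,0],[2.2,9,0,0],[2.9,12,0,0],[3.6,15,0,0],[4,16.4,0,0],[4,16.4,0,0],[4,16.4,0,0]]'; python3 rel.py 467 277.5 208 174
python3 - <<'E'
from plant import arm; from h import *; import pickle
o=arm.get_obs();c=arm.read_camera("wrist");cv2.imwrite("pics/w7.png",c["image"][:,:,::-1]);pickle.dump(KT(c,o),open("w7.pkl","wb"))
E
```

```text
clock: 7.23
position: [542.9, 277.9, 202.9]
ee_rot: [-0.002, 0.05, 0.999, -0.001]
ft_force: [0.9, -0.9, -6.1]
opening: 51.0
pos [542.9 277.9 202.9] z-axis [-0.004 -0.002 -1.   ] yaw 174.2 F [ 0.9 -0.9 -6.1] open 51.0
rel cm [ 7.54 -0.8  -0.48] turn 0.004 q [-0.05  0.61 -0.71  1.64  0.44  1.07  0.58] 7.2333
```

View pics/w7.png

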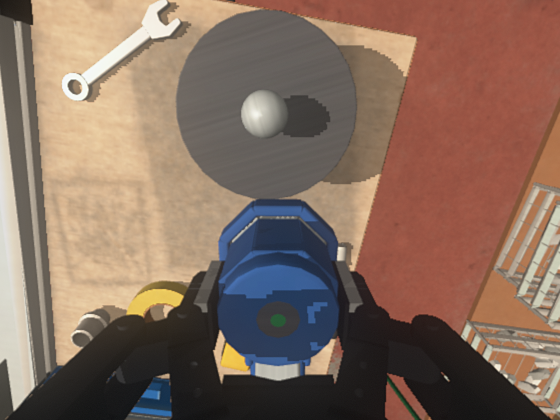

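Run:
```python
from h import *; import pickle
W=pickle.load(open("w7.pkl","rb"));im=cv2.imread("pics/w7.png")
g=im[80:150,230:300].astype(float).mean(2)
m=(g>105).astype(np.uint8);n,l,s,c=cv2.connectedComponentsWithStats(m);k=1+s[1:,4].argmax();print(s[k],c[k]+[230,80])
cnt=cv2.findContours((l==k).astype(np.uint8),0,1)[0][0];print(cv2.fitEllipse(cnt))
p=c[k]+[230,80]
for z in(115,119,123):print(z,atz(ray(*W,p),z))
T,S=pickle.load(open("cal.pkl","rb"))
print(tri([ray(*W,p),ray(*S,(212.9,192.7))]),tri([ray(*W,p),ray(*T,(229.1,268.7))]),tri([ray(*W,p),ray(*T,(229.1,268.7)),ray(*S,(212.9,192.7))]))
print("pin",atz(ray(*W,(277.5,321)),202.9+62-26.5))
# table circle
d=[(177,100),(356,108)]
for z in (85,89,93):print(z,[atz(ray(*W,q),z)[:2].round(1) for q in [(177,104),(356,104),(266,10),(266,198)]])
```

```text
[  11   10   41   47 1523] [260.81155614 112.6651346 ]
((30.80885887145996, 32.6768913269043), (39.934181213378906, 46.634010314941406), 10.05268669128418)
115 [465.38741553 274.29473786 115.        ]
119 [465.27949211 274.52117625 119.        ]
123 [465.17156868 274.74761464 123.        ]
(array([465.63949544, 274.44953502, 122.55496113]), [np.float64(0.5306243476773899), np.float64(0.5306243476775453)]) (array([465.4694377 , 275.45838872, 141.64330625]), [np.float64(0.8709117103477999), np.float64(0.8709117103478102)]) (array([466.70699088, 275.64560667, 121.56807224]), [np.float64(1.7884888224712412), np.float64(1.9822897703869395), np.float64(0.49969538084945897)])
pin [542.76652921 278.60770361 238.4       ]
85 [array([453.3, 208.4]), array([467.1, 347.1]), array([396.8, 284.5]), array([536.1, 268.9])]
89 [array([453.4, 209.6]), array([467. , 346.1]), array([397.8, 284.5]), array([534.9, 269.2])]
93 [array([453.5, 210.8]), array([466.9, 345.2]), array([398.7, 284.5]), array([533.7, 269.4])]
```

Run:
```python
import cv2
im=cv2.imread("pics/w7.png");cv2.imwrite("pics/z7.png",cv2.resize(im[80:150,230:300],None,fx=8,fy=8,interpolation=2))
```

```text
(no output)
```

View pics/z7.png

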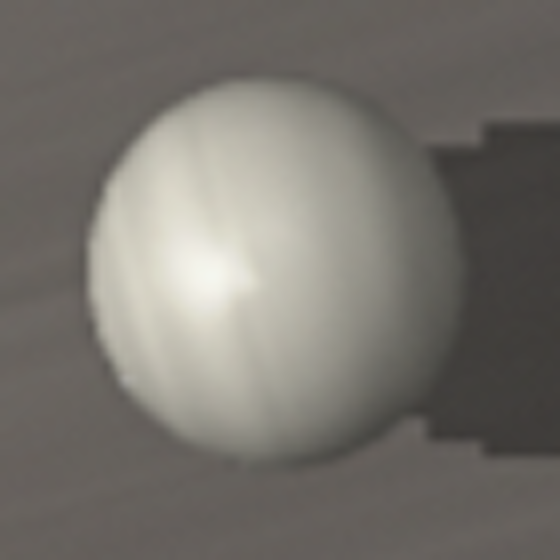

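```bash
python3 - <<'E'
from h import *; import pickle
W=pickle.load(open("w7.pkl","rb"));T,S=pickle.load(open("cal.pkl","rb"));p=(264,113.4)
print(atz(ray(*W,p),119),atz(ray(*W,p),122))
print(tri([ray(*W,p),ray(*S,(212.9,192.7))]),tri([ray(*W,p),ray(*T,(229.1,268.7)),ray(*S,(212.9,192.7))]))
o=W[1][:3,3]; d=np.linalg.norm(o-np.array([466,277,119]));print(d, 317.5*32/d)
E
python3 rel.py 466.5 276.6 195 174
```

```text
[465.97319738 276.63289919 119.        ] [465.88306002 276.77473794 122.        ]
(array([466.59197352, 276.3034507 , 120.44440078]), [np.float64(0.7714779283249293), np.float64(0.7714779283250257)]) (array([467.27049013, 276.76598629, 119.95082996]), [np.float64(1.3283097646244133), np.float64(1.0917242379590852), np.float64(0.4835427899426685)])
226.67516786564954 44.82184835536037
pos [543.7 276.2 203.1] z-axis [-0.003 -0.003 -1.   ] yaw 174.1 F [ 0.4 -1.9 -4.9] open 50.9
rel cm [ 7.68 -0.76  0.83] turn 0.001 q [-0.05  0.61 -0.71  1.64  0.44  1.07  0.58] 7.2833
```

```bash
python3 -m pendant '[[2,-0.2,0,0],[4.5,-0.4,0,0],[7,-0.7,0,0],[7.6,-0.7,0,0],[7.6,-0.7,0.5,0],[7.6,-0.7,1,0],[7.6,-0.7,1,0],[7.6,-0.7,1,0]]'; python3 rel.py 466.4 276.4 150 174
```

```text
clock: 7.95
position: [469.3, 277.4, 194.4]
ee_rot: [-0.0, 0.053, 0.999, -0.0]
ft_force: [-0.9, 0.5, -5.8]
opening: 50.6
pos [469.3 277.4 194.4] z-axis [-0.001 -0.001 -1.   ] yaw 173.9 F [-0.9  0.5 -5.8] open 50.6
rel cm [ 0.27 -0.12  4.44] turn -0.001 q [-0.05  0.51 -0.75  1.82  0.42  0.97  0.49] 7.95
```

```bash
python3 -m pendant '[[0.3,-0.1,0.5,0],[0.3,-0.1,1,0],[0.3,-0.1,1.5,0],[0.3,-0.1,2,0],[0.3,-0.1,2.5,0],[0.3,-0.1,3,0],[0.3,-0.1,3,0],[0.3,-0.1,3,0]]'; python3 rel.py 466.4 276.4 150 174
python3 - <<'E'
from plant import arm; from h import *; import pickle
for n in ("top","scene"):
    c=arm.read_camera(n);cv2.imwrite(f"pics/{n}8.png",c["image"][:,:,::-1])
a=cv2.imread("pics/top8.png")[180:360,140:340];b=cv2.imread("pics/scene8.png")[120:300,120:320]
cv2.imwrite("pics/m8.png",cv2.hconcat([cv2.resize(a,(400,360)),cv2.resize(b,(400,360))]))
E
```

```text
clock: 8.62
position: [465.1, 277.7, 164.9]
ee_rot: [-0.0, 0.052, 0.999, -0.0]
ft_force: [0.1, -0.2, -5.3]
opening: 50.9
pos [465.1 277.7 164.9] z-axis [-0.001 -0.    -1.   ] yaw 174.1 F [ 0.1 -0.2 -5.3] open 50.9
rel cm [-0.15 -0.11  1.49] turn 0.001 q [-0.07  0.55 -0.73  1.85  0.45  0.92  0.46] 8.6167
```

View pics/m8.png

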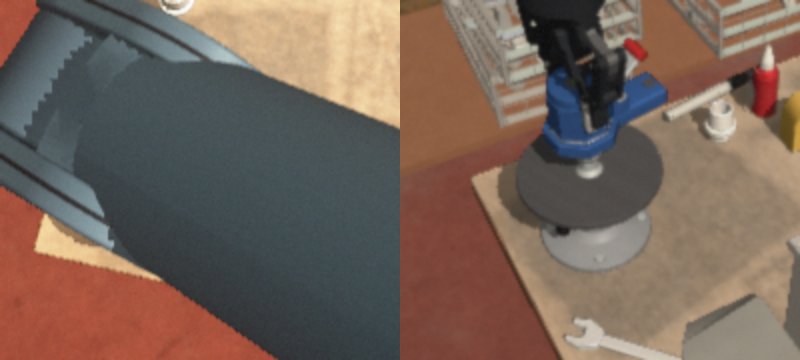

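```bash
python3 -m pendant '[[-0.1,-0.1,0.4,0],[-0.1,-0.1,0.8,0],[-0.1,-0.1,1.2,0],[-0.1,-0.1,1.6,0],[-0.1,-0.1,1.6,0]]'; python3 rel.py 466.4 276.4 140 174
```

```text
clock: 9.13
position: [465.6, 276.2, 148.2]
ee_rot: [-0.001, 0.052, 0.999, -0.0]
ft_force: [-0.8, -0.1, -5.9]
opening: 50.8
pos [465.6 276.2 148.2] z-axis [-0.001 -0.001 -1.   ] yaw 174.1 F [-0.8 -0.1 -5.9] open 50.8
rel cm [-0.08  0.03  0.82] turn 0.001 q [-0.08  0.57 -0.71  1.86  0.47  0.89  0.45] 9.1333
```

```bash
python3 -m pendant '[[0,0,0.3,0],[0,0,0.6,0],[0,0,0.8,0],[0,0,0.8,0]]'; python3 rel.py 466.4 276.4 140 174
```

```text
clock: 9.47
position: [465.9, 276.4, 140.8]
ee_rot: [-0.0, 0.052, 0.999, -0.0]
ft_force: [0.5, 0.2, -6.2]
opening: 50.8
pos [465.9 276.4 140.8] z-axis [-0.001 -0.    -1.   ] yaw 174.1 F [ 0.5  0.2 -6.2] open 50.8
rel cm [-0.05  0.01  0.08] turn 0.001 q [-0.08  0.58 -0.7   1.87  0.48  0.87  0.44] 9.4667
```

```bash
python3 -m pendant '[[0,0,0.2,0],[0,0,0.4,0],[0,0,0.4,0]]'; python3 -m pendant '[[0,0,0.2,0],[0,0,0.4,0],[0,0,0.4,0]]'
```

```text
clock: 9.72
position: [466.3, 276.3, 137.2]
ee_rot: [0.0, 0.052, 0.999, -0.0]
ft_force: [1.4, -0.7, -4.1]
opening: 50.9
clock: 9.97
position: [466.8, 276.7, 133.6]
ee_rot: [0.001, 0.052, 0.999, 0.0]
ft_force: [1.4, -1.2, -4.2]
opening: 51.0
```

```bash
python3 -m pendant '[[0,0,0.2,0],[0,0,0.3,0],[0,0,0.3,0]]'; python3 -m pendant '[[0,0,0.2,0],[0,0,0.3,0],[0,0,0.3,0]]'; python3 rel.py 466.4 276.4 120 174
```

```text
clock: 10.22
position: [466.8, 276.6, 130.3]
ee_rot: [0.001, 0.052, 0.999, 0.0]
ft_force: [2.4, -1.0, -2.8]
opening: 50.8
clock: 10.47
position: [466.1, 276.2, 126.5]
ee_rot: [-0.0, 0.052, 0.999, -0.0]
ft_force: [4.8, 0.6, -8.9]
opening: 50.8
pos [466.1 276.2 126.5] z-axis [-0. -0. -1.] yaw 174.0 F [ 4.8  0.6 -8.9] open 50.8
rel cm [-0.02  0.02  0.65] turn 0.001 q [-0.1   0.6  -0.69  1.88  0.5   0.85  0.43] 10.4667
```

```bash
python3 -m pendant '[[-0.1,0,0.2,0],[-0.1,0,0.3,0],[-0.1,0,0.3,0]]'; python3 -m pendant '[[0,0,0.2,0],[0,0,0.2,0]]'
```

```text
clock: 10.72
position: [466.3, 276.2, 123.3]
ee_rot: [-0.001, 0.052, 0.999, -0.0]
ft_force: [1.8, 0.4, -11.6]
opening: 50.8
clock: 10.88
position: [466.4, 276.0, 121.2]
ee_rot: [-0.001, 0.052, 0.999, -0.0]
ft_force: [1.8, 0.1, -15.3]
opening: 50.7
```

```bash
python3 -m pendant '[[0,0,0.2,0],[0,0,0.2,0]]'; python3 -m pendant '[[0,0,0.2,0],[0,0,0.2,0]]'
```

```text
clock: 11.05
position: [466.5, 276.2, 119.4]
ee_rot: [-0.001, 0.052, 0.999, -0.0]
ft_force: [0.8, 1.1, -13.8]
opening: 50.4
clock: 11.22
position: [466.9, 276.4, 118.2]
ee_rot: [-0.0, 0.052, 0.999, -0.0]
ft_force: [-1.1, -2.3, -6.0]
opening: 51.0
```

```bash
python3 -m pendant '[[0,0,0.1,0],[0,0,0.1,0]]'; python3 -m pendant '[[0,0,0.1,0],[0,0,0.1,0]]'
```

```text
clock: 11.38
position: [467.1, 276.5, 117.9]
ee_rot: [0.0, 0.052, 0.999, -0.0]
ft_force: [-3.6, -2.4, 1.5]
opening: 50.9
clock: 11.55
position: [467.1, 276.5, 117.9]
ee_rot: [0.0, 0.052, 0.999, -0.001]
ft_force: [-6.0, -5.4, 12.0]
opening: 51.0
```

Run:
```python
from plant import arm; from h import *
c=arm.read_camera("wrist");s=arm.read_camera("scene")["image"][:,:,::-1][110:260,150:300]
cv2.imwrite("pics/m9.png",cv2.hconcat([cv2.resize(c["image"][:,:,::-1][200:420,170:390],(400,400)),cv2.resize(s,(400,400),interpolation=2)]))
```

View pics/m9.png

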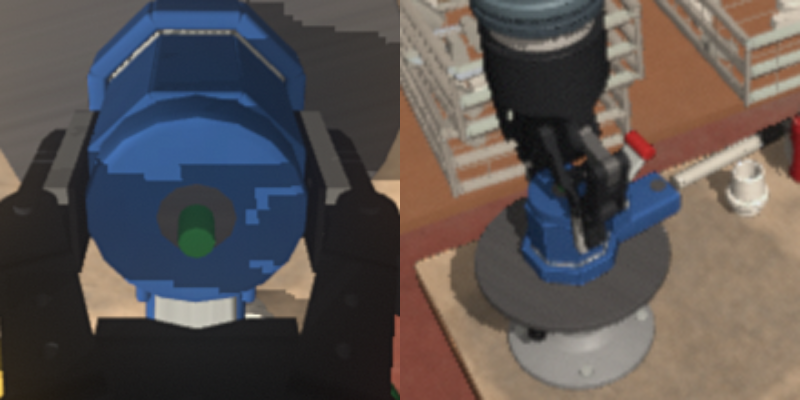

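The pin is clearly proud of the head and the foot lies on the table, so it is seated. Next I'll unload, release and rise.

```bash
python3 -m pendant '[[0,0,-0.1,0],[0,0,-0.15,0],[0,0,-0.15,0]]'; python3 -m pendant '[[0,0,0,0],[0,0,0,0],[0,0,0,0],[0,0,0,0],[0,0,0,0],[0,0,0,0]]' -1; python3 -m pendant '[[0,0,-1,0],[0,0,-3,0],[0,0,-6,0],[0,0,-9,0],[0,0,-11.5,0],[0,0,-12,0],[0,0,-12,0]]'
python3 - <<'E'
from plant import arm; from h import *; import pickle
o=arm.get_obs();c=arm.read_camera("wrist");cv2.imwrite("pics/w10.png",c["image"][:,:,::-1]);pickle.dump(KT(c,o),open("w10.pkl","wb"))
E
```

```text
clock: 11.9
position: [467.2, 276.6, 117.9]
ee_rot: [0.0, 0.052, 0.999, 0.0]
ft_force: [-2.9, -1.5, -0.9]
opening: 51.0
clock: 12.4
position: [467.3, 276.7, 117.9]
ee_rot: [0.0, 0.052, 0.999, 0.0]
ft_force: [-0.4, -0.3, 0.3]
opening: 85.6
clock: 12.98
position: [468.2, 277.4, 240.3]
ee_rot: [0.002, 0.052, 0.999, 0.001]
ft_force: [0.2, -0.2, -0.9]
opening: 85.1
```

View pics/w10.png

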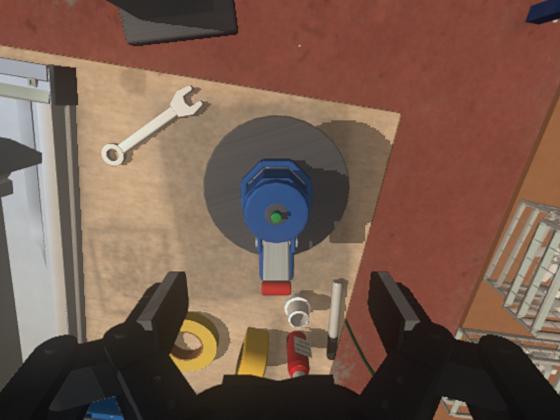

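```bash
python3 - <<'E'
from h import *; import pickle
W=pickle.load(open("w10.pkl","rb"))
print(atz(ray(*W,(276.5,288)),158),atz(ray(*W,(276,216)),91.4+70))
E
python3 rel.py 523.5 271 180 174
```

```text
[528.82658436 271.01373528 158.        ] [465.06551701 277.28401544 161.4       ]
pos [467.4 276.5 238.5] z-axis [ 0.001  0.    -1.   ] yaw 174.0 F [-0.7  0.  -1.3] open 85.2
rel cm [-5.63  0.03  5.86] turn 0.001 q [-0.02  0.46 -0.78  1.78  0.37  1.05  0.53] 13.0333
```

```bash
python3 -m pendant '[[-1.5,0,0,0],[-3,0,0,0],[-4.5,0,0,0],[-5.9,0,0,0],[-5.9,0,1,0],[-5.9,0,3,0],[-5.9,0,5,0],[-5.9,0,5.8,0]]' 1; python3 -m pendant '[[0,0,0,0],[0,0,0,0],[0,0,0,0]]'; python3 rel.py 526 270.6 160 174
python3 - <<'E'
from plant import arm; from h import *
c=arm.read_camera("wrist");s=arm.read_camera("scene")["image"][:,:,::-1][90:240,170:320]
cv2.imwrite("pics/m11.png",cv2.hconcat([cv2.resize(c["image"][:,:,::-1][180:420,160:400],(400,400)),cv2.resize(s,(400,400),interpolation=2)]))
E
```

```text
clock: 13.7
position: [522.8, 269.1, 175.5]
ee_rot: [-0.003, 0.051, 0.999, -0.002]
ft_force: [-0.4, 0.1, -0.7]
opening: -0.3
clock: 13.95
position: [525.8, 270.9, 180.4]
ee_rot: [0.0, 0.052, 0.999, 0.0]
ft_force: [0.3, -0.1, 0.0]
opening: -0.1
pos [525.8 270.9 180.4] z-axis [ 0.001  0.001 -1.   ] yaw 174.1 F [ 0.3 -0.1  0. ] open -0.1
rel cm [-0.02 -0.03  2.04] turn 0.001 q [-0.04  0.6  -0.71  1.71  0.45  1.    0.55] 13.95
```

View pics/m11.png

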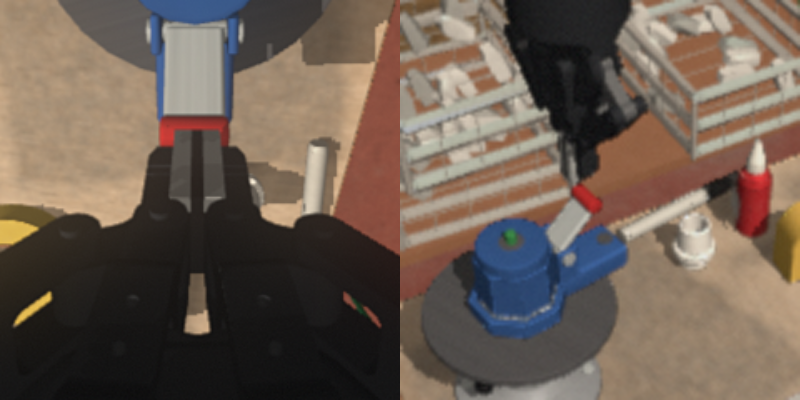

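```bash
python3 -m pendant '[[0,0,0.4,0],[0,0,0.8,0],[0,0,1.2,0],[0,0,1.4,0],[0,0,1.4,0]]'; python3 -m pendant '[[0,0,0.2,0],[-0.1,0,0.4,0],[-0.1,0,0.4,0]]'
```

```text
clock: 14.47
position: [525.4, 270.1, 165.0]
ee_rot: [-0.001, 0.052, 0.999, -0.0]
ft_force: [-0.4, -0.0, 0.1]
opening: 0.2
clock: 14.72
position: [527.6, 270.4, 162.2]
ee_rot: [0.001, 0.052, 0.999, 0.0]
ft_force: [0.9, -0.8, 2.1]
opening: 0.2
```

```bash
python3 -m pendant '[[-0.1,0,0.2,0],[-0.3,0,0.4,0],[-0.3,0,0.4,0]]';python3 rel.py 526 270.6 160 174
```

```text
clock: 14.97
position: [531.3, 270.0, 158.4]
ee_rot: [0.001, 0.052, 0.999, 0.0]
ft_force: [1.8, -1.0, 4.0]
opening: 0.3
pos [531.3 270.  158.4] z-axis [ 0.002  0.001 -1.   ] yaw 174.0 F [ 1.8 -1.   4. ] open 0.3
rel cm [ 0.53  0.   -0.17] turn 0.0 q [-0.05  0.63 -0.69  1.72  0.48  0.96  0.54] 14.9667
```

```bash
python3 -m pendant '[[-0.1,0,0.2,0],[-0.3,0,0.4,0],[-0.4,0,0.6,0],[-0.4,0,0.6,0]]';python3 -m pendant '[[-0.1,0,0.2,0],[-0.2,0,0.4,0],[-0.3,0,0.6,0],[-0.3,0,0.6,0]]';python3 rel.py 540.8 269 139 174
```

```text
clock: 15.3
position: [535.6, 269.5, 152.4]
ee_rot: [0.001, 0.052, 0.999, 0.0]
ft_force: [2.5, -1.2, 3.6]
opening: 0.1
clock: 15.63
position: [538.3, 269.2, 146.3]
ee_rot: [0.001, 0.052, 0.999, 0.0]
ft_force: [3.5, -0.4, 4.5]
opening: 0.5
pos [538.3 269.2 146.3] z-axis [ 0.003  0.001 -1.   ] yaw 174.0 F [ 3.5 -0.4  4.5] open 0.5
rel cm [-0.25  0.    0.73] turn 0.0 q [-0.06  0.66 -0.68  1.71  0.49  0.95  0.54] 15.6333
```

```bash
python3 -m pendant '[[-0.1,0,0.2,0],[-0.2,0,0.4,0],[-0.2,0,0.4,0]]';python3 -m pendant '[[0,0,0.2,0],[0,0,0.2,0]]';python3 -m pendant '[[0,0,0.1,0],[0,0,0.1,0]]'
```

```text
clock: 15.88
position: [539.4, 269.1, 141.9]
ee_rot: [0.0, 0.052, 0.999, 0.0]
ft_force: [2.8, 0.3, 4.5]
opening: -0.3
clock: 16.05
position: [538.8, 269.2, 139.7]
ee_rot: [0.0, 0.052, 0.999, 0.0]
ft_force: [2.9, -0.2, 3.7]
opening: -0.0
clock: 16.22
position: [538.8, 269.3, 139.0]
ee_rot: [0.0, 0.052, 0.999, 0.0]
ft_force: [2.3, -1.1, 5.8]
opening: -0.0
```

```bash
python3 -m pendant '[[0,0,0.1,0],[0,0,0.1,0]]';python3 -m pendant '[[0,0,0.1,0],[0,0,0.1,0]]'
```

```text
clock: 16.38
position: [539.0, 269.4, 138.6]
ee_rot: [0.0, 0.052, 0.999, 0.0]
ft_force: [0.7, -2.2, 10.5]
opening: 0.2
clock: 16.55
position: [539.2, 269.5, 138.2]
ee_rot: [0.001, 0.052, 0.999, 0.0]
ft_force: [0.4, -3.0, 15.1]
opening: -0.2
```

```bash
python3 -m pendant '[[0,0,0.1,0],[0,0,0.1,0]]';python3 -m pendant '[[0,0,0.1,0],[0,0,0.1,0],[0,0,0.1,0]]'
```

```text
clock: 16.72
position: [539.4, 269.6, 137.9]
ee_rot: [0.001, 0.052, 0.999, 0.0]
ft_force: [-0.6, -4.2, 20.1]
opening: 0.3
clock: 16.97
position: [539.7, 269.7, 137.6]
ee_rot: [0.001, 0.052, 0.999, 0.0]
ft_force: [-1.1, -4.1, 23.6]
opening: -0.1
```

Force climbs with almost no travel, so the lever is on its stop. I'll back off and look.

```bash
python3 -m pendant '[[0,0,-0.4,0],[0,0,-1,0],[0,0,-3,0],[0,0,-6,0],[1.5,0,-9,0],[3.5,0,-11,0],[5.5,0,-12,0],[5.5,0,-12,0]]'; python3 -m pendant '[[0,0,0,0],[0,0,0,0]]'
python3 - <<'E'
from plant import arm; from h import *;import pickle
o=arm.get_obs();c=arm.read_camera("wrist");s=arm.read_camera("scene")["image"][:,:,::-1][110:260,170:320]
pickle.dump(KT(c,o),open("w12.pkl","wb"));cv2.imwrite("pics/w12.png",c["image"][:,:,::-1])
cv2.imwrite("pics/m12.png",cv2.hconcat([cv2.resize(c["image"][:,:,::-1][140:380,160:400],(400,400)),cv2.resize(s,(400,400),interpolation=2)]))
E
```

```text
clock: 17.63
position: [480.0, 276.9, 256.7]
ee_rot: [-0.0, 0.049, 0.999, 0.0]
ft_force: [-0.6, 0.3, -0.1]
opening: -0.2
clock: 17.8
position: [483.8, 274.0, 253.7]
ee_rot: [-0.001, 0.052, 0.999, -0.001]
ft_force: [-0.0, 0.1, -0.9]
opening: 0.2
```

View pics/m12.png

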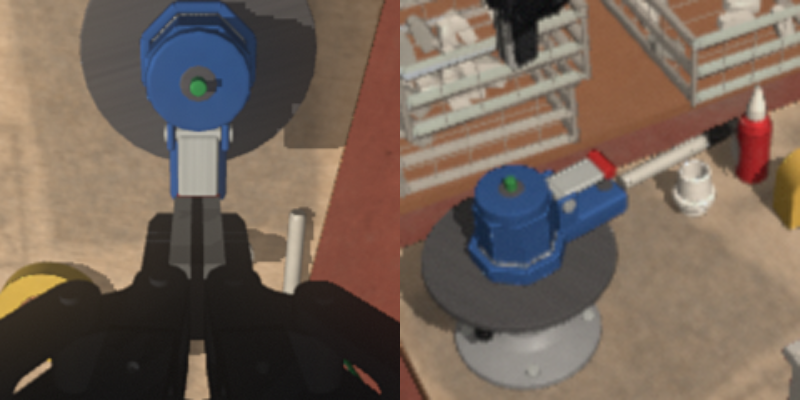

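```bash
python3 -m pendant '[[0,0,-2,0],[-1,0,-4,0],[-2,0,-6,0],[-2,0,-8,0],[-2,0,-8,0],[-2,0,-8,0]]'  -1
python3 - <<'E'
from plant import arm; from h import *;import pickle
T,S=pickle.load(open("cal.pkl","rb"))
for (u,v) in [(245.0,170.6)]:
    o,d=ray(*S,(u,v)); n=np.array([0.1045,0.9945,0]); p0=np.array([467.2,276.7,0])
    t=n@(p0-o)/(n@d); P=o+t*d; print("scene red",P, "along",(P-p0)[:2]@[.9945,-.1045],"up",P[2]-91.4)
o=arm.get_obs();print(o["position"],o["opening"]);c=arm.read_camera("wrist");s=arm.read_camera("scene")["image"][:,:,::-1]
pickle.dump(KT(c,o),open("w13.pkl","wb"));cv2.imwrite("pics/w13.png",c["image"][:,:,::-1]);cv2.imwrite("pics/s13.png",s)
cv2.imwrite("pics/m13.png",cv2.hconcat([cv2.resize(c["image"][:,:,::-1][140:300,200:360],(400,400),interpolation=2),cv2.resize(s[145:225,190:270],(400,400),interpolation=2)]))
E
```

```text
clock: 18.4
position: [504.6, 272.7, 334.7]
ee_rot: [0.0, 0.052, 0.999, 0.0]
ft_force: [-0.1, -0.3, 0.0]
opening: 72.3
scene red [541.38540235 268.90475159 133.3064019 ] along 74.59198609794268 up 41.90640190195799
[504.57925809 272.66504025 334.66756901] 72.26948742957515
```

View pics/m13.png

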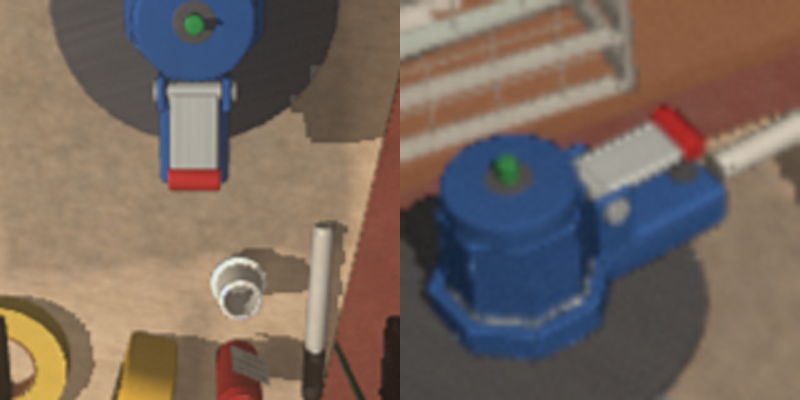

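The red bar's centre measures 74.6 mm along the coupler's x and 42 mm above its underside. Fully down should be 74 mm and 48 − 6 = 42 mm, so they agree. The pin is still raised and the gripper is about 170 mm clear.

```bash
python3 -m pendant '[[0,0,0,0],[0,0,0,0]]'; python3 -c "
from plant import arm; print(arm.get_obs()['clock'],arm.sign_off())"
```

```text
clock: 18.67
position: [503.5, 272.3, 333.6]
ee_rot: [-0.001, 0.052, 0.999, -0.0]
ft_force: [0.2, -0.4, -1.1]
opening: 85.4
the job is handed in; nothing more can be done
18.6667 None
```

The coupler is on the ball, pressed home and locked with its lever down. The gripper is open and about 170 mm clear, and I handed the job in at 18.7 s.

- **Seating:** I felt the hard stop with the coupler's underside about 91 mm up. I held about 18 N on the stand there, counting the coupler's weight. The green pin rose and was still up in the last pictures.
- **Lever:** I pressed the red tip along its arc until the force rose from about 6 N to 24 N over about 1.4 mm, which I took as the stop. The last scene picture puts the red bar's centre at 74.6 mm along the coupler and 42 mm above its underside. Fully down should be 74 mm and 42 mm.
- **Forces:** I saw no wrist force above about 24 N, but forces were read only at the end of each move. The tools and parts looked undisturbed in the pictures.
- **Disagreements:** The camera views differed by about 1–3 mm on the ball's position, and the height of its centre varied more between view pairs. The felt stop agreed with the roughly 120 mm I used. Sideways force peaked at about 5 N on the way down, so I shifted the coupler 1 mm towards the ball and the force fell.

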